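Shut and lock the sample hatch of the bench moisture meter

ROBOT

A 6-joint arm with a two-finger parallel gripper is mounted at the origin on a cart in front of the work surface, level with it; the furniture and walls round the work are solid. World frame = base frame: x ahead of the robot, y to its left, z up, the work surface at z = 0. Lengths are in m, angles in degrees, forces in N, time in s.
With the tool pointing down it reaches from about 0.4 to 0.825 m from the base axis. Payload 7 kg.
Tool frame: the origin (TCP) lies at the very end of the fingers, on their centre line; the grasp point (between the pads) lies r.pinch_z behind it (r.pinch_z is the distance from the TCP to the grasp point, in m); z points along the fingers, y is the direction in which the jaws open and shut (so a half turn about z gives the same grasp; the last joint's range is limited). The gripper opens to 88 mm and grips with 3 to 60 N. Pads are 19 mm wide; open, the fingers measure 130 mm over their backs; the gripper's body (78 mm by 193 mm) begins 47 mm behind the grasp point.
Start: joints at [-54.941, 20.546, 0.682, 0, -70.136, -16.507], TCP at [0.215, -0.64, 0.227] pointing down, gripper open.
Joint ranges: [-176.03, 176.03], [-82.01, 121.73], [-58.28, 71.71], [-173.87, 95.51], [-174.79, -0.11], [-173.66, 173.66]. Speed limits (degrees/s): [136.94, 136.94, 172.46, 180, 180, 180].

INTERFACE

Orientations are given as [roll, pitch, yaw] about the fixed x, y, z axes, in that order (R = Rz(yaw) Ry(pitch) Rx(roll)).
In Python, from plant import r gives the robot as it stands. The module is installed in compiled form; this text tells all that it offers.
- The arm moves only by the tool servo_tool, never from a script. Its argument "steps" is a list of rows, each a list of 5 numbers: the finger opening in cm, from 0 to 8.76, then the shift along the tool's x, y, z in cm, then the turn about the tool's z in degrees. In form: [[fingers, x, y, z, spin], ...]. A call has 1 to 8 rows; each row shifts and turns the commanded pose from where the row before left it, along the tool's axes as they then stand; what a row does not reach is not made up. A row lasts 1/8 s, in which the tool goes at most 62.5 mm and 10.7 degrees, less where a joint would pass 70% of its speed; a pose out of reach is approached as far as the arm can. A call with a gripper value outside its range is refused whole. The fingers move at their own pace and stop on an object; "squeeze" is the grip in N (left out, the last holds). Time passes only in rows, so rows that do not move let the fingers close. It gives the time, the measured TCP pose, the force and the opening at its end, in the units of the state.
- r.get_state(): the state, without advancing time (a new reading comes with each control period).
- r.capture(name): name is "scene" or "top" or "wrist"; returns the picture (400x640x3 uint8, red, green, blue); there is no depth.
- r.calibration(name): a dict with "K" (3x3 intrinsics, pixels), "rvec" (rotation vector, rad) and "tvec" (3), from world to camera coordinates, as OpenCV has them; the wrist camera has in their place "tool_from_camera" (4x4, takes a point from camera to tool coordinates, whose origin is the TCP and whose axes are the flange's). Camera axes: x right, y down, z forward; pixel columns grow to the right and rows downward; lengths in m; the calibration is good to about 2 mm. A picture is of the moment at which its call begins: read the wrist's pose just before it. calibration takes no time and is no camera call.
- r.close_job(): hands the job in, once; it reports no verdict.
The state is a dict: "time_s": time; "joints": joint angles; "qd": joint speeds; "joint_torque": joint torques, N m; "tcp_pos": TCP position; "eef_rot": TCP orientation; "contact_force": force on the tool from outside, world axes, zero at the start; "moment": the same for the moment, N m; "gripper_width": finger opening in m.
Only numpy, scipy, OpenCV 4.12 (cv2) and the standard library are available. Lean on these libraries where they do the work, as an engineer would, in place of code of your own. Each camera call takes 0.05 s, during which the arm holds its last target.

TASK

The bench moisture meter has a steel cup with a sample in its chamber, and its hatch stands open. Bring the hatch down, hold it pressed firmly home against its springy seal, and while it is pressed turn the wing knob clockwise about a quarter turn, so that the hidden tongue swings under the front frame edge and keeps the hatch shut when you let go. Do not slam or crush the hatch onto the frame, and leave the things lying around the meter where they are.

Things in the scene. Friction and masses are not known exactly. Their poses are not given: they have to be found in the camera images.
- meter: the bench moisture meter: white case 192 (x) x 170 (y) x 90 mm, fixed to the desk, its chamber open at the top under the hatch. Origin: centre of its underside. Front (dark window, two round keys) on its -x side, z up. The hatch's hinge line runs along its y at x = +62, z = 96 mm
- frame_edge (a point): nominal middle of the steel frame edge, at meter x = -67, z = 96 mm: a strip across the front of the chamber from x = -57 to -77 mm, 6 mm thick with the lip at x = -62 mm on which the hatch lands. The tongue must go under it. On a given meter it really lies up to 3.5 mm higher or lower than this point, which is not measured: it is felt as the hard stop of the closing hatch
- seal (a point): nominal top of the black springy rubber seal strip along the frame edge, meter x = -71 mm. The true one stands 3 to 9 mm (wear) above the true frame edge and keeps the resting hatch off it. It yields at 4 N and takes up to 8 N with the hatch down on the frame; pressing on the knob, 7 to 12 N bring the hatch down, and from there it is hard
- hatch_panel: the hatch: aluminium panel 136 x 140 x 5 mm, hinged at its far edge. Origin mid-width on the hinge line; it reaches from x = -140 (free edge) to -4 mm, underside z = 0, upper face z = 5 mm; axes parallel to the meter's at hatch angle 0. Its stiff hinge keeps any angle; about 4 N at the free edge moves it. Over 26 N between hatch and case (some 28 N on the knob) counts as slamming or crushing
- hatch (a joint): opening angle of the hatch, rad: 0 = level with the nominal frame edge, grows as the free edge rises. Somewhere from -0.01 to 0.09 when it merely rests on the seal, -0.03 to +0.03 when pressed down on the frame (differs from meter to meter), below 0.046 when locked
- knob (a joint): angle of the wing knob, rad, growing clockwise seen from above, -0.4 to 1.62, little friction. 0 = unlocked: wing and tongue along the hatch's y, tongue to its -y side; 1.57 = locked: wing and tongue along x, tongue to the front, under the frame edge
- tongue_tip (a point): tip of the hidden tongue, 24 mm from the knob's axis (tongue 10 mm wide, 3 mm thick, its top 6.9 mm under the panel's underside). It passes under the 6 mm frame edge with 0.9 mm to spare, only while the hatch is pressed right down on the frame; else it strikes the edge at about 0.4 rad. Once under and let go, the seal lifts the hatch 1 mm and the tongue bears on the edge from below
- knob_grip (a point): middle of the wing on the knob's axis: 19 mm above the hatch's upper face, 105 mm from the hinge line, mid-width (meter x = -43 mm when shut). The wing is an upright black bar 46 x 9 mm, from 4 to 34 mm above that face, on a collar 32 mm wide, 4 mm high. Site x lies across the 9 mm thickness, y along the wing, z along the axis out of the hatch
- push_spot (a point): a bare spot on the hatch's upper face beside the knob, where it can be pushed down: hatch x = -90, y = +50 mm
- brush: bystander: wooden bench brush with dark bristles, 252 x 56 x 46 mm, lying left of the meter; origin: about the middle of its underside
- tin: bystander: round grey sample tin with lid, 70 mm wide, 48 mm high; origin: centre of its underside
- green_cup: bystander: small round cup, 71 mm wide, 42 mm high; origin: centre of its underside

How it is judged (in metres and radians):
On the way, in this order (a step that is already met when the one before it is completed fails the run):
1. the hatch has been brought down onto its seal, the knob still unlocked (value of joint hatch below 0.1 rad and value of joint knob below 0.6 rad), for 0.1 s.
2. the tongue has swung under the frame edge with the hatch down (value of joint hatch below 0.048 rad and value of joint knob above 1.2 rad), for 0.1 s.
At the end, for the whole second after the job is handed in: the hatch is shut and at rest (angle below 0.048 rad) with the knob turned clockwise to more than 1.2 rad, so that the tongue is under the frame edge and holds the hatch down against its seal with nothing touching it (all of step 2 and velocity of joint hatch below 0.05 rad/s).
It fails at once if the hatch (with its tongue) is pressed or slammed against the meter with more than 26 N (contact force between hatch_panel and meter above 26 N).
It fails at once if a bystander (brush, tin or green cup) is moved more than 40 mm (distance of any of brush, tin, green_cup from where it was at the start of the episode above 0.04 m).
It also fails if it takes over 56 s, if anything falls off the work surface, if the arm or the gripper's body presses on something with over 40 N, if the wrist force passes 120 N, or if a joint passes its speed limit or range.

## Working session

There is one attempt and no reset: what is moved stays moved. The work goes in short steps, Python scripts to look and compute and a tool call to move; the robot and the scene stay as the last step left them, time stands still between calls to the robot, and variables do not carry over. Pictures are saved under pics/ and viewed, and the job is handed in when it is done.

Besides the shell and the picture viewer there is one more tool, called after ">>>" as name(argument=value, ...), one argument or row to a line, values as JSON. servo_tool: Moves the arm, as the interface text tells. Its arguments: {"type":"object","properties":{"steps":{"type":"array","items":{"type":"array","items":{"type":"number"}}},"squeeze":{"type":"number"}},"required":["steps"]}

```bash
mkdir -p pics; ls; python3 - <<'E'
from plant import r
import cv2
print(r.get_state(), r.pinch_z)
for n in("scene","top","wrist"):
    im=r.capture(n); cv2.imwrite(f"pics/{n}0.png",im[:,:,::-1]); print(n,r.calibration(n))
E
```

```text
pics
{'time_s': 0.0, 'joints': array([-5.49397849e+01,  2.05903698e+01,  6.35572866e-01, -1.88582817e-02,
       -7.01367025e+01, -1.65088424e+01]), 'qd': array([-0.07785029, -0.0431039 ,  0.02964196,  0.08020231, -0.00813853,
       -0.01781117]), 'joint_torque': array([ 1.39874439e-03, -5.82722354e+01,  2.93060035e+01,  6.99756235e+00,
        7.08594176e-03, -2.12913192e-04]), 'tcp_pos': array([ 0.21459487, -0.63947715,  0.22565235]), 'eef_rot': array([ 1.79907235e+02, -9.00571895e-03, -1.61455042e+02]), 'contact_force': array([ 0.02432015,  0.16151393, -0.31531845]), 'moment': array([ 0.02706955,  0.02176499, -0.01746606]), 'gripper_width': 0.08786697514761693} 0.0188
scene {'K': array([[365.12060024,   0.        , 321.12711071],
       [  0.        , 365.12060024, 200.30795697],
       [  0.        ,   0.        ,   1.        ]]), 'rvec': array([ 1.89535355, -0.95181003,  0.59935598]), 'tvec': array([-0.3693907,  0.3003062,  0.481976 ])}
top {'K': array([[399.09428594,   0.        , 320.1194431 ],
       [  0.        , 399.09428594, 194.93404972],
       [  0.        ,   0.        ,   1.        ]]), 'rvec': array([ 2.1343927 , -2.16099451,  0.14307006]), 'tvec': array([0.03597986, 0.60100645, 0.94397146])}
wrist {'K': array([[328.97911635,   0.        , 323.05613124],
       [  0.        , 328.97911635, 202.56543726],
       [  0.        ,   0.        ,   1.        ]]), 'tool_from_camera': array([[-5.51374124e-04, -9.53748649e-01, -3.00604743e-01,
         8.05136414e-02],
       [ 9.99999794e-01, -6.24281023e-04,  1.46481959e-04,
        -7.50784604e-04],
       [-3.27368806e-04, -3.00604600e-01,  9.53748797e-01,
        -1.57641992e-01],
       [ 0.00000000e+00,  0.00000000e+00,  0.00000000e+00,
         1.00000000e+00]])}
```

View pics/scene0.png

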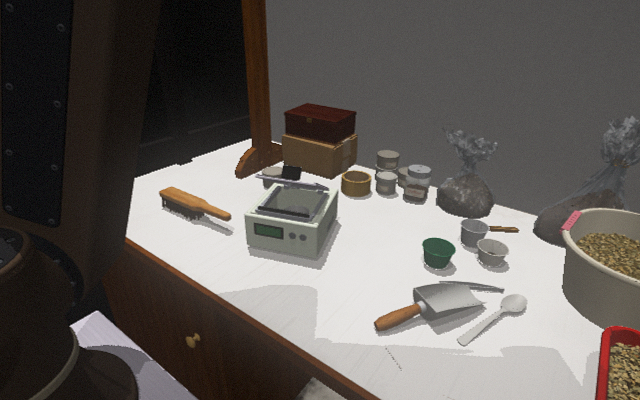

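View pics/top0.png

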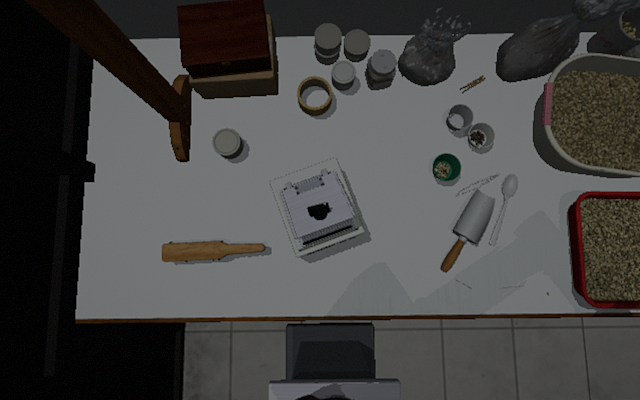

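View pics/wrist0.png

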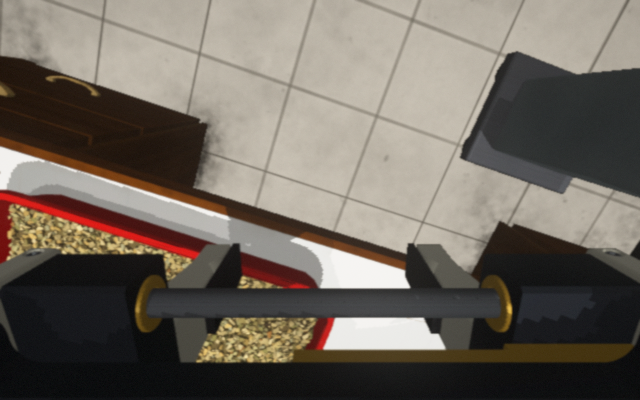

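The scene view shows the white meter around (292,218) with the hatch open at about (290,178). The top view shows it at (320,208), the knob at (320,211), the brush at (210,250) and the tin at (227,142). I'll enlarge both.

```bash
python3 - <<'E'
import cv2
a=cv2.imread("pics/scene0.png")[150:260,230:350]; cv2.imwrite("pics/sc.png",cv2.resize(a,None,fx=5,fy=5,interpolation=2))
a=cv2.imread("pics/top0.png")[150:260,260:380]; cv2.imwrite("pics/tc.png",cv2.convertScaleAbs(cv2.resize(a,None,fx=5,fy=5,interpolation=2),alpha=1.4))
E
```

```text
(no output)
```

View pics/sc.png

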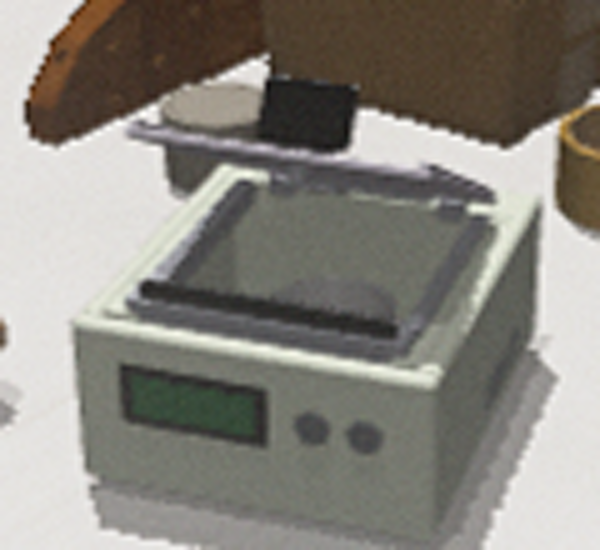

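View pics/tc.png

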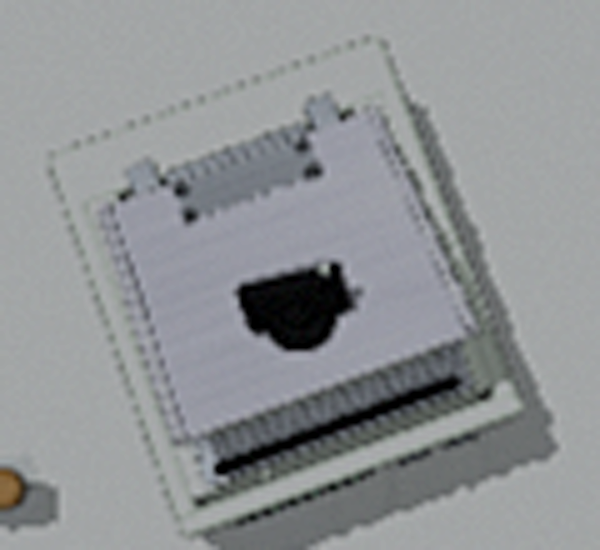

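```bash
cat > fit.py <<'E'
import numpy as np, cv2
from plant import r
from scipy.optimize import least_squares
C={n:r.calibration(n) for n in("scene","top")}
def proj(n,P):
    c=C[n]; return cv2.projectPoints(np.array(P,float).reshape(-1,3),c["rvec"],c["tvec"],c["K"],None)[0][:,0]
def M(p,X):
    c,s=np.cos(p[2]),np.sin(p[2]); X=np.array(X,float).reshape(-1,3)
    return X@np.array([[c,-s,0],[s,c,0],[0,0,1]]).T+[p[0],p[1],0]
def H(p,X,th=None):
    th=p[3] if th is None else th
    c,s=np.cos(th),np.sin(th); X=np.array(X,float).reshape(-1,3)
    Y=np.stack([X[:,0]*c+X[:,2]*s, X[:,1], -X[:,0]*s+X[:,2]*c],1)
    return M(p,Y+[.062,0,.096])
E
python3 - <<'E'
from fit import *
f,b,w=-.096,.096,.085
obs=[("top","m",(b,w,.09),(270,181.4)),("top","m",(b,-w,.09),(336.4,158)),("top","m",(f,-w,.09),(364.4,231.6)),("top","m",(f,w,.09),(297.6,256)),
("scene","m",(f,w,.09),(245.6,214.4)),("scene","m",(f,-w,.09),(317.6,226.6)),("scene","m",(b,-w,.09),(338,190)),("scene","m",(f,-w,0),(317.4,258)),("scene","m",(f,w,0),(248,246.4)),
("top","h",(-.14,.07,0.0),(296.4,238.4)),("top","h",(-.14,-.07,0.0),(354.4,217)),("scene","h",(-.14,.07,.0025),(256,176)),("scene","h",(-.14,-.07,.0025),(316,184.5))]
def res(p):
    return np.concatenate([proj(n,(M if k=="m" else H)(p,X))[0]-uv for n,k,X,uv in obs])
s=least_squares(res,[.6,0,-.3,.4],loss='soft_l1'); print(s.x, np.degrees(s.x[2:])); print(res(s.x).reshape(-1,2).round(1))
p=s.x
np.save("p.npy",p)
for th in (p[3],0): print("knob grip",H(p,[-.105,0,.024],th),"free edge",H(p,[-.14,0,0],th),"push",H(p,[-.09,.05,.005],th))
for n,uv,z in(("top",(216,250),.03),("top",(227,142),.048),("top",(446,167),.042)):
    c=C[n];R=cv2.Rodrigues(c["rvec"])[0];o=-R.T@c["tvec"].ravel();d=R.T@np.linalg.inv(c["K"])@[*uv,1]; print(uv,o+d*(z-o[2])/d[2])
E
```

```text
[0.56980221 0.03532216 0.3465717  0.51718557] [19.85709592 29.63255049]
[[-0.7 -1.2]
 [ 0.2 -2.5]
 [ 1.7 -0.3]
 [-0.4  1.3]
 [-1.7 -0.9]
 [ 0.2 -0.2]
 [ 1.1 -2.1]
 [-0.4  2.8]
 [-1.1  0.5]
 [-0.6  0.8]
 [ 2.8 -0.9]
 [-0.7 -0.2]
 [ 0.7  0.3]]
knob grip [[0.5534358  0.02941145 0.16877689]] free edge [[0.51366123 0.01504694 0.16522101]] push [[0.53987931 0.07767635 0.14484529]]
knob grip [[0.52935887 0.02071612 0.12      ]] free edge [[0.49643988 0.00882748 0.096     ]] push [[0.52648325 0.07283838 0.101     ]]
(216, 250) [0.46978386 0.28586278 0.03      ]
(227, 142) [0.73722884 0.25993362 0.048     ]
(446, 167) [ 0.66750829 -0.28549249  0.042     ]
```

>>> servo_tool(
  steps=[
    [0, 0, 0, -1, -10.3],
    [0, 0, 0, -1, -10.3],
    [0, 0, 0, -1, -10.3],
    [0, 0, 0, 0, -10.3],
    [0, 0, 0, 0, -10.3],
    [0, 0, 0, 0, -10.3],
    [0, 0, 0, 0, -10.3],
    [0, 0, 0, 0, -10.3],
  ],
)

```text
time_s: 1.15
tcp_pos: [0.2147, -0.6397, 0.2561]
eef_rot: [180.0, 0.0, -78.7]
contact_force: [-0.2, 0.9, -0.0]
gripper_width: 0.0133
```

```bash
cat > d.py <<'E'
from fit import *
import sys
from scipy.spatial.transform import Rotation as Ro
p=np.load("p.npy")
def to(P,yaw=None):
    s=r.get_state(); R=Ro.from_euler('xyz',s["eef_rot"],degrees=True).as_matrix()
    print("t",round(s["time_s"],2),"tcp",s["tcp_pos"].round(4),"rot",s["eef_rot"].round(2),"F",s["contact_force"].round(1),"w",round(s["gripper_width"],4))
    print("delta tool cm",(R.T@(np.array(P).ravel()-s["tcp_pos"])*100).round(2))
E
python3 - <<'E'
from d import *
P=H(p,[-.09,.05,.0])[0]; P[2]=.25; to(P)
E
```

```text
t 1.15 tcp [ 0.2147 -0.6397  0.2561] rot [ 1.7999e+02  4.0000e-02 -7.8710e+01] F [-0.2  0.9 -0. ] w 0.0133
delta tool cm [-63.95 -45.69   0.65]
```

>>> servo_tool(
  steps=[
    [0, -4, -3, -0.5, 0],
    [0, -5, -3.6, -0.5, 0],
    [0, -5, -3.6, -0.5, 0],
    [0, -5, -3.6, -0.5, 0],
    [0, -5, -3.6, -0.5, 0],
    [0, -5, -3.6, -0.5, 0],
    [0, -5, -3.6, -0.5, 0],
    [0, -5, -3.6, -0.5, 0],
  ],
)

```text
time_s: 2.15
tcp_pos: [0.4178, -0.2015, 0.2969]
eef_rot: [-180.0, -0.0, -79.0]
contact_force: [1.6, 0.7, -0.6]
gripper_width: 0.0005
```

>>> servo_tool(
  steps=[
    [0, -5, -3.6, -0.5, 0],
    [0, -5, -3.6, -0.5, 0],
    [0, -5, -3.6, 0, 0],
    [0, -4, -3, 0, 0],
    [0, 0, 0, 0, 8.6],
    [0, 0, 0, 0, 0],
  ],
)

```text
time_s: 2.9
tcp_pos: [0.5168, 0.0099, 0.3061]
eef_rot: [179.9, -0.0, -87.5]
contact_force: [0.7, 0.5, 1.0]
gripper_width: 0.0004
```

```bash
python3 - <<'E'
from d import *
P=H(p,[-.09,.05,.0])[0]; P[2]=.25; to(P)
cv2.imwrite("pics/w1.png",r.capture("wrist")[:,:,::-1])
E
```

```text
t 2.9 tcp [0.5168 0.0099 0.3061] rot [ 1.7994e+02 -1.0000e-02 -8.7540e+01] F [0.7 0.5 1. ] w 0.0004
delta tool cm [-6.6  -2.37  5.6 ]
```

View pics/w1.png

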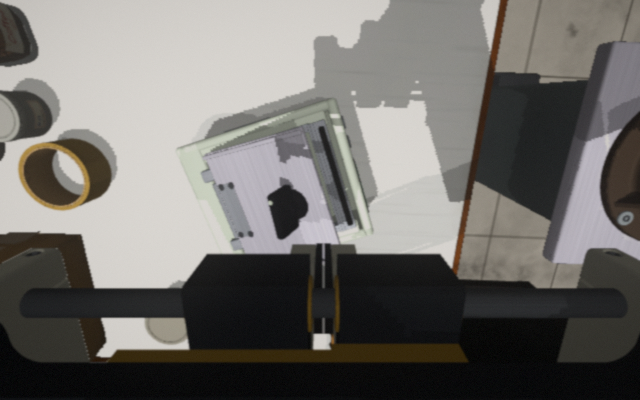

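```bash
cat >> d.py <<'E'
def wproj(P,s):
    c=r.calibration("wrist"); T=np.eye(4); T[:3,:3]=Ro.from_euler('xyz',s["eef_rot"],degrees=True).as_matrix(); T[:3,3]=s["tcp_pos"]
    W=np.linalg.inv(T@c["tool_from_camera"]); P=np.array(P,float).reshape(-1,3)@W[:3,:3].T+W[:3,3]
    q=P@c["K"].T; return q[:,:2]/q[:,2:]
def draw(im,pr,p,th,z=3,x0=0,y0=0):
    f,w=.096,.085
    def pl(X,col,cl=True): cv2.polylines(im,[((pr(X)-[x0,y0])*z).astype(np.int32)],cl,col,1)
    pl(M(p,[(f,w,.09),(f,-w,.09),(-f,-w,.09),(-f,w,.09)]),(0,0,255))
    pl(H(p,[(-.004,.07,.005),(-.004,-.07,.005),(-.14,-.07,.005),(-.14,.07,.005)],th),(255,0,0))
    for h in(.039,): pl(H(p,[(-.1095,.023,h),(-.1095,-.023,h),(-.1005,-.023,h),(-.1005,.023,h)],th),(0,255,0))
E
python3 - <<'E'
from d import *
s=r.get_state(); s=dict(s)
im=cv2.imread("pics/w1.png")[80:260,160:400]; im=cv2.resize(im,None,fx=3,fy=3,interpolation=2)
cv2.imwrite("pics/w1r.png",im.copy()); draw(im,lambda X:wproj(X,s),p,p[3],3,160,80); cv2.imwrite("pics/w1o.png",im)
E
```

```text
(no output)
```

View pics/w1o.png

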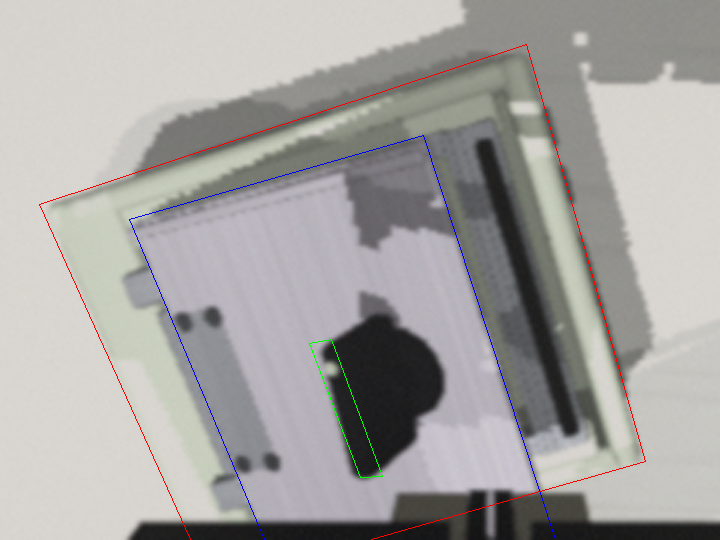

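View pics/w1r.png

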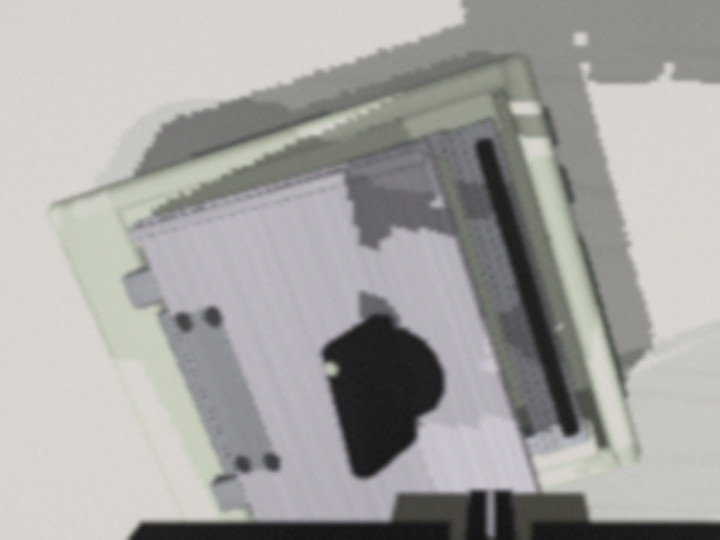

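>>> servo_tool(
  steps=[
    [0, 0, 0, 0, -8.7],
    [0, 0, 0, 0, -8.7],
    [0, 0, 0, 0, 0],
  ],
)

```text
time_s: 3.32
tcp_pos: [0.5166, 0.0086, 0.3068]
eef_rot: [-180.0, 0.0, -70.2]
contact_force: [-0.1, -0.2, 0.4]
gripper_width: 0.0005
```

```bash
python3 - <<'E'
from d import *
P=H(p,[-.095,.05,.005])[0]; print(P);P[2]+=.03; to(P)
for th in (.4,.3,.2,.1,.0): print(th,H(p,[-.095,.05,.005],th))
E
```

```text
[0.53579164 0.07620009 0.14731747]
t 3.33 tcp [0.5166 0.0086 0.3068] rot [-179.98    0.    -70.23] F [-0.1 -0.2  0.4] w 0.0005
delta tool cm [-5.71 -4.08 12.95]
0.4 [[0.53066518 0.07434868 0.13760005]]
0.3 [[0.52716103 0.07308316 0.1288511 ]]
0.2 [[0.5244959  0.07212066 0.11977392]]
0.1 [[0.52269641 0.07147077 0.1104592 ]]
0.0 [[0.52178053 0.07114001 0.101     ]]
```

>>> servo_tool(
  steps=[
    [0, -2.9, -2.0, 3, 0],
    [0, -2.8, -2.0, 4, 0],
    [0, 0, 0, 3, 0],
    [0, 0, 0, 2, 0],
    [0, 0, 0, 0.5, 0],
    [0, 0, 0, 0, 0],
  ],
)

```text
time_s: 4.08
tcp_pos: [0.5355, 0.0762, 0.182]
eef_rot: [-180.0, -0.0, -70.3]
contact_force: [-0.5, -0.2, 0.1]
gripper_width: -0.0
```

>>> servo_tool(
  steps=[
    [0, 0, 0, 0.5, 0],
    [0, 0, 0, 0.2, 0],
    [0, 0, 0, 0.2, 0],
    [0, 0, 0, 0.1, 0],
  ],
)

```text
time_s: 4.58
tcp_pos: [0.5353, 0.0765, 0.1716]
eef_rot: [-180.0, 0.0, -70.3]
contact_force: [-0.0, -0.4, -0.3]
gripper_width: 0.0004
```

>>> servo_tool(
  steps=[
    [0, 0, 0, 0.4, 0],
    [0, 0, 0, 0.4, 0],
    [0, 0, 0, 0.3, 0],
    [0, 0, 0, 0.3, 0],
    [0, 0, 0, 0.2, 0],
    [0, 0, 0, 0.2, 0],
  ],
)

```text
time_s: 5.32
tcp_pos: [0.5355, 0.0765, 0.1537]
eef_rot: [-180.0, -0.0, -70.2]
contact_force: [-0.0, -0.1, 2.1]
gripper_width: 0.0003
```

>>> servo_tool(
  steps=[
    [0, 0, 0, 0.2, 0],
    [0, 0, 0, 0.2, 0],
    [0, 0, 0.1, 0.2, 0],
    [0, 0, 0.1, 0.2, 0],
  ],
)

```text
time_s: 5.82
tcp_pos: [0.5333, 0.0758, 0.1454]
eef_rot: [-180.0, -0.0, -70.2]
contact_force: [0.3, -0.5, 2.0]
gripper_width: 0.0003
```

>>> servo_tool(
  steps=[
    [0, 0, 0.1, 0.25, 0],
    [0, 0, 0.1, 0.25, 0],
    [0, 0, 0.1, 0.25, 0],
    [0, 0, 0.1, 0.25, 0],
  ],
)

```text
time_s: 6.32
tcp_pos: [0.5295, 0.0744, 0.1353]
eef_rot: [180.0, -0.0, -70.2]
contact_force: [-1.0, -0.5, 1.6]
gripper_width: 0.0005
```

```bash
python3 - <<'E'
from d import *
to(H(p,[-.095,.05,.005],.1)[0])
a=r.capture("scene")[140:260,220:360,::-1]
cv2.imwrite("pics/s2.png",cv2.resize(a,None,fx=5,fy=5,interpolation=2))
E
```

```text
t 6.33 tcp [0.5295 0.0744 0.1353] rot [179.99  -0.   -70.25] F [-1.  -0.5  1.6] w 0.0005
delta tool cm [0.05 0.74 2.49]
```

View pics/s2.png

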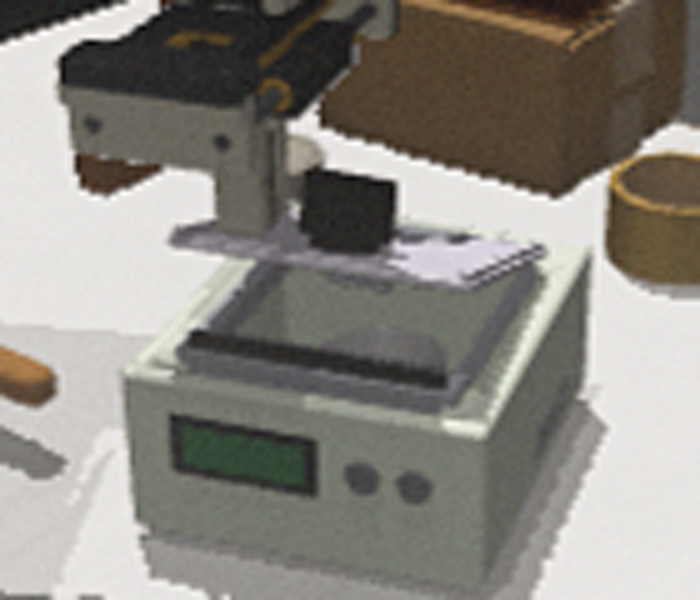

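The fingertips are on the hatch left of the knob, at about (245,225) in the crop. The hatch is coming down, so I'll carry on.

>>> servo_tool(
  steps=[
    [0, 0, 0.1, 0.25, 0],
    [0, 0, 0.1, 0.25, 0],
    [0, 0, 0.1, 0.25, 0],
    [0, 0, 0.1, 0.25, 0],
    [0, 0, 0.05, 0.2, 0],
    [0, 0, 0.05, 0.2, 0],
  ],
)

```text
time_s: 7.12
tcp_pos: [0.5251, 0.0728, 0.1215]
eef_rot: [-180.0, 0.0, -70.2]
contact_force: [1.3, 1.9, 1.2]
gripper_width: 0.0004
```

>>> servo_tool(
  steps=[
    [0, 0, 0.05, 0.15, 0],
    [0, 0, 0.05, 0.15, 0],
    [0, 0, 0, 0.1, 0],
  ],
)

```text
time_s: 7.5
tcp_pos: [0.5238, 0.0724, 0.1174]
eef_rot: [180.0, 0.0, -70.3]
contact_force: [-0.2, -0.2, 1.9]
gripper_width: 0.0003
```

>>> servo_tool(
  steps=[
    [0, 0, 0, 0.12, 0],
    [0, 0, 0, 0.12, 0],
    [0, 0, 0, 0.12, 0],
    [0, 0, 0, 0.1, 0],
    [0, 0, 0, 0, 0],
  ],
)

```text
time_s: 8.12
tcp_pos: [0.5239, 0.0724, 0.1128]
eef_rot: [180.0, -0.0, -70.3]
contact_force: [0.2, 0.1, 0.5]
gripper_width: 0.0002
```

>>> servo_tool(
  steps=[
    [0, 0, 0, 0.1, 0],
    [0, 0, 0, 0.1, 0],
    [0, 0, 0, 0, 0],
  ],
)

```text
time_s: 8.5
tcp_pos: [0.524, 0.0725, 0.1109]
eef_rot: [-180.0, -0.0, -70.2]
contact_force: [-0.1, -0.4, -1.0]
gripper_width: 0.0003
```

>>> servo_tool(
  steps=[
    [0, 0, 0, 0.1, 0],
    [0, 0, 0, 0.1, 0],
    [0, 0, 0, 0, 0],
  ],
)

```text
time_s: 8.88
tcp_pos: [0.524, 0.0724, 0.1089]
eef_rot: [180.0, 0.0, -70.2]
contact_force: [-0.2, -0.6, 0.8]
gripper_width: 0.0005
```

>>> servo_tool(
  steps=[
    [0, 0, 0, 0.1, 0],
    [0, 0, 0, 0.05, 0],
    [0, 0, 0, 0, 0],
  ],
)

```text
time_s: 9.25
tcp_pos: [0.524, 0.0724, 0.1074]
eef_rot: [180.0, 0.0, -70.3]
contact_force: [-0.7, -1.2, 0.3]
gripper_width: 0.0002
```

>>> servo_tool(
  steps=[
    [0, 0, 0, 0.1, 0],
    [0, 0, 0, 0.05, 0],
    [0, 0, 0, 0, 0],
  ],
)

```text
time_s: 9.62
tcp_pos: [0.524, 0.0724, 0.1059]
eef_rot: [180.0, 0.0, -70.2]
contact_force: [0.3, 0.0, 0.7]
gripper_width: 0.0007
```

>>> servo_tool(
  steps=[
    [0, 0, 0, 0.1, 0],
    [0, 0, 0, 0.0, 0],
    [0, 0, 0, 0, 0],
  ],
)

```text
time_s: 10.0
tcp_pos: [0.524, 0.0725, 0.1052]
eef_rot: [-180.0, -0.0, -70.2]
contact_force: [-1.8, -0.0, 4.7]
gripper_width: 0.0005
```

```bash
python3 - <<'E'
from d import *
to(H(p,[-.095,.05,.005],.1)[0])
a=r.capture("scene")[140:260,220:360,::-1]
cv2.imwrite("pics/s3.png",cv2.resize(a,None,fx=5,fy=5,interpolation=2))
E
```

```text
t 10.0 tcp [0.524  0.0725 0.1052] rot [-179.99   -0.    -70.24] F [-1.8 -0.   4.7] w 0.0005
delta tool cm [ 0.05  0.16 -0.53]
```

View pics/s3.png

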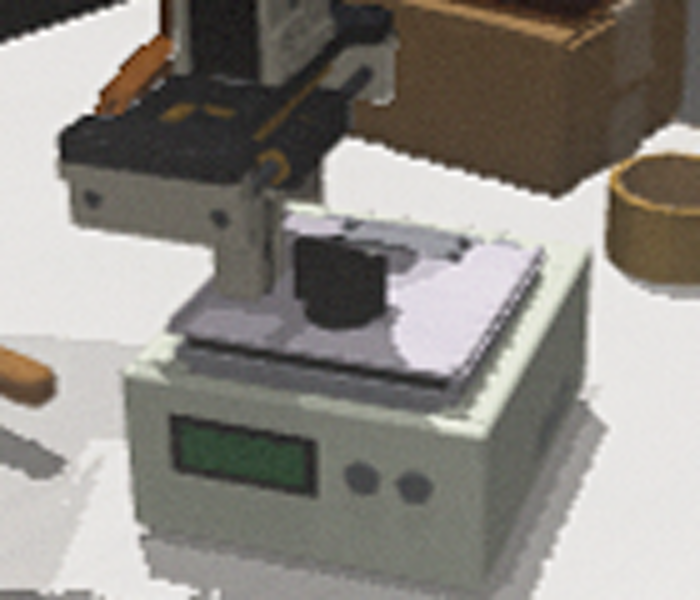

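The hatch now rests on the seal at 4.7 N. I'll back off and measure the knob with the wrist camera.

>>> servo_tool(
  steps=[
    [0, 0, 0, -1, 0],
    [4, 0, 0, -3, 0],
    [4, 0, 0, -3, 0],
    [4, 0, 0, -1.5, 0],
    [4, 0, 0, 0, 0],
    [4, 0, 0, 0, 0],
  ],
)

```text
time_s: 10.8
tcp_pos: [0.5233, 0.0723, 0.1888]
eef_rot: [179.9, 0.0, -70.3]
contact_force: [-0.7, 0.1, 0.7]
gripper_width: 0.0395
```

```bash
python3 - <<'E'
from d import *
import pickle
s=r.get_state(); w=r.capture("wrist")[:,:,::-1]; t=r.capture("top")[:,:,::-1]; sc=r.capture("scene")[:,:,::-1]
pickle.dump(s,open("s4.pkl","wb"))
cv2.imwrite("pics/w4.png",w);cv2.imwrite("pics/t4.png",t);cv2.imwrite("pics/s4.png",sc)
to(H(p,[-.105,0,.01],.05)[0])
im=w[60:260,200:460].copy(); im=cv2.resize(im,None,fx=3,fy=3,interpolation=2); cv2.imwrite("pics/w4r.png",im)
draw(im,lambda X:wproj(X,s),p,.05,3,200,60); cv2.imwrite("pics/w4o.png",im)
E
```

```text
t 10.95 tcp [0.5235 0.0722 0.1889] rot [ 1.7989e+02 -1.0000e-02 -7.0250e+01] F [-0.2 -0.4  0.5] w 0.04
delta tool cm [5.05 1.11 7.76]
```

View pics/w4o.png

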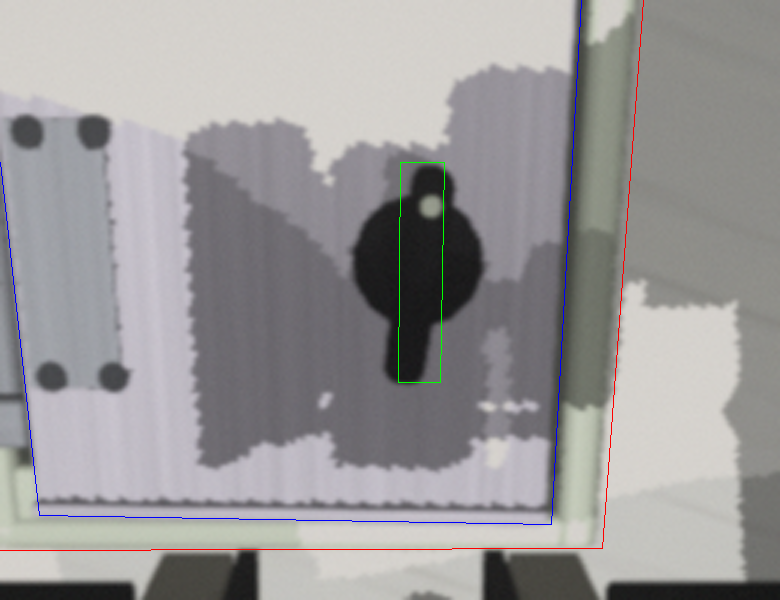

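View pics/w4.png

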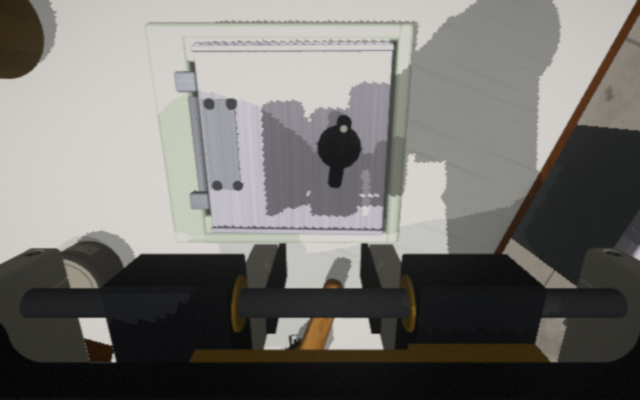

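The overlay puts the knob centre within 1 mm at crop (420,272). The wing is turned about 8° clockwise, so I'll align to that and grasp.

>>> servo_tool(
  steps=[
    [5, 2.5, 0.55, 0, 0],
    [5, 2.5, 0.55, 0, 0],
    [5, 0, 0, 0, 8],
    [5, 0, 0, 2, 0],
    [5, 0, 0, 0, 0],
  ],
)

```text
time_s: 11.58
tcp_pos: [0.5293, 0.0212, 0.1682]
eef_rot: [179.8, -0.0, -78.3]
contact_force: [-0.0, -0.2, 0.9]
gripper_width: 0.0501
```

```bash
python3 - <<'E'
from d import *
s=r.get_state(); to(H(p,[-.105,0,.012],.05)[0])
cv2.imwrite("pics/w5.png",r.capture("wrist")[:,:,::-1])
a=r.capture("scene")[120:260,210:370,::-1]
cv2.imwrite("pics/s5.png",cv2.resize(a,None,fx=4,fy=4,interpolation=2))
E
```

```text
t 11.57 tcp [0.5293 0.0212 0.1682] rot [ 1.7978e+02 -2.0000e-02 -7.8270e+01] F [-0.  -0.2  0.9] w 0.0501
delta tool cm [ 0.03 -0.09  5.49]
```

View pics/w5.png

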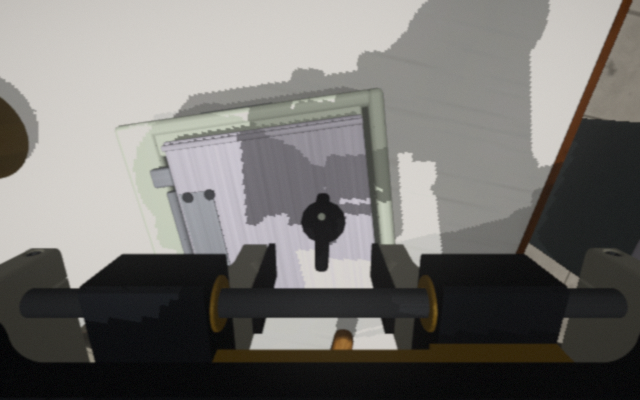

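View pics/s5.png

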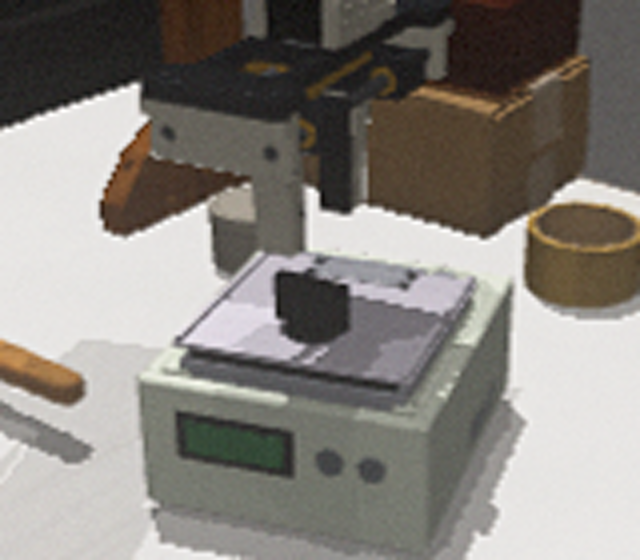

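The wing is now parallel to the jaws and centred at (322,230), so I'll descend.

>>> servo_tool(
  steps=[
    [5, 0, -0.1, 2, 0],
    [5, 0, 0, 1.5, 0],
    [5, 0, 0, 1, 0],
    [5, 0, 0, 0.5, 0],
    [5, 0, 0, 0.2, 0],
    [5, 0, 0, 0, 0],
  ],
)

```text
time_s: 12.42
tcp_pos: [0.5317, 0.0219, 0.1182]
eef_rot: [-180.0, -0.0, -78.2]
contact_force: [0.1, -0.5, -0.3]
gripper_width: 0.0501
```

>>> servo_tool(
  steps=[
    [2, 0, 0, 0, 0],
    [2, 0, 0, 0, 0],
    [1.2, 0, 0, 0, 0],
    [0.5, 0, 0, 0, 0],
    [0.5, 0, 0, 0, 0],
    [0, 0, 0, 0, 0],
  ],
  squeeze=10,
)

```text
time_s: 13.18
tcp_pos: [0.5301, 0.0215, 0.1177]
eef_rot: [179.8, -0.0, -78.3]
contact_force: [-5.0, 0.4, 4.3]
gripper_width: 0.0088
```

>>> servo_tool(
  steps=[
    [0, 0, 0.15, 0, 0],
    [0, 0, 0, 0.1, 0],
    [0, 0, 0, 0, 0],
    [0, 0, 0, 0, 0],
  ],
  squeeze=40,
)

```text
time_s: 13.68
tcp_pos: [0.5296, 0.0214, 0.1168]
eef_rot: [179.9, -0.0, -78.3]
contact_force: [-4.2, -1.5, 2.4]
gripper_width: 0.0085
```

>>> servo_tool(
  steps=[
    [0, 0, 0, 0.1, 0],
    [0, 0, 0, 0, 0],
  ],
)

```text
time_s: 13.92
tcp_pos: [0.5295, 0.0213, 0.1159]
eef_rot: [179.9, -0.0, -78.3]
contact_force: [-5.5, -0.7, 4.9]
gripper_width: 0.0089
```

>>> servo_tool(
  steps=[
    [0, 0, 0.1, 0.1, 0],
    [0, 0, 0, 0.05, 0],
    [0, 0, 0, 0, 0],
  ],
)

```text
time_s: 14.3
tcp_pos: [0.5293, 0.0213, 0.115]
eef_rot: [-180.0, -0.0, -78.2]
contact_force: [-5.0, -0.6, 7.8]
gripper_width: 0.0084
```

>>> servo_tool(
  steps=[
    [0, 0, 0.1, 0.1, 0],
    [0, 0, 0, 0, 0],
  ],
)

```text
time_s: 14.55
tcp_pos: [0.5292, 0.0213, 0.1144]
eef_rot: [-179.9, -0.0, -78.2]
contact_force: [-3.2, -1.7, 7.5]
gripper_width: 0.0087
```

>>> servo_tool(
  steps=[
    [0, 0, 0.05, 0.1, 0],
    [0, 0, 0, 0, 0],
  ],
)

```text
time_s: 14.8
tcp_pos: [0.5291, 0.0213, 0.114]
eef_rot: [-179.8, -0.0, -78.2]
contact_force: [-4.6, -1.3, 10.3]
gripper_width: 0.0088
```

>>> servo_tool(
  steps=[
    [0, 0, 0.05, 0.1, 0],
    [0, 0, 0, 0, 0],
  ],
)

```text
time_s: 15.05
tcp_pos: [0.5291, 0.0212, 0.1139]
eef_rot: [-179.7, -0.0, -78.2]
contact_force: [-5.5, -0.2, 17.1]
gripper_width: 0.0086
```

>>> servo_tool(
  steps=[
    [0, 0, 0, 0.1, 0],
    [0, 0, 0, 0, 0],
  ],
)

```text
time_s: 15.3
tcp_pos: [0.5292, 0.0212, 0.1138]
eef_rot: [-179.7, -0.0, -78.2]
contact_force: [-9.8, -0.7, 26.3]
gripper_width: 0.0088
```

The hard stop was felt at TCP z ≈ 0.1139. 26 N is too near the limit, so I'll ease back at once.

>>> servo_tool(
  steps=[
    [0, 0, 0, -0.1, 0],
    [0, 0, 0, 0, 0],
  ],
)

```text
time_s: 15.55
tcp_pos: [0.5291, 0.0212, 0.1139]
eef_rot: [-179.7, -0.0, -78.2]
contact_force: [-5.7, -0.3, 18.4]
gripper_width: 0.009
```

>>> servo_tool(
  steps=[
    [0, 0, 0, 0, 5],
    [0, 0, 0, 0, 5],
    [0, 0, 0, 0, 0],
  ],
)

```text
time_s: 15.92
tcp_pos: [0.5288, 0.0212, 0.1138]
eef_rot: [-179.8, 0.0, -88.3]
contact_force: [-6.5, -0.1, 17.0]
gripper_width: 0.0088
```

>>> servo_tool(
  steps=[
    [0, 0, 0, 0, 5],
    [0, 0, 0, 0, 5],
    [0, 0, 0, 0, 0],
  ],
)

```text
time_s: 16.3
tcp_pos: [0.5287, 0.0212, 0.1139]
eef_rot: [-179.8, 0.1, -98.3]
contact_force: [-7.6, -0.4, 19.6]
gripper_width: 0.0086
```

>>> servo_tool(
  steps=[
    [0, 0, 0, 0, 6],
    [0, 0, 0, 0, 6],
    [0, 0, 0, 0, 0],
  ],
)

```text
time_s: 16.68
tcp_pos: [0.5284, 0.0212, 0.1138]
eef_rot: [-179.8, 0.1, -110.3]
contact_force: [-9.2, 0.4, 20.4]
gripper_width: 0.0088
```

>>> servo_tool(
  steps=[
    [0, 0, 0, 0, 6],
    [0, 0, 0, 0, 6],
    [0, 0, 0, 0, 0],
  ],
)

```text
time_s: 17.05
tcp_pos: [0.5282, 0.0213, 0.1139]
eef_rot: [-179.9, 0.1, -122.3]
contact_force: [-10.7, 2.8, 21.6]
gripper_width: 0.0088
```

```bash
python3 - <<'E'
from d import *
to([0,0,0]); print(r.get_state()["moment"])
a=r.capture("scene")[120:260,210:370,::-1]
cv2.imwrite("pics/s6.png",cv2.resize(a,None,fx=4,fy=4,interpolation=2))
E
```

```text
t 17.05 tcp [0.5282 0.0213 0.1139] rot [-1.7987e+02  1.2000e-01 -1.2228e+02] F [-10.7   2.8  21.6] w 0.0088
delta tool cm [30.03 43.54 11.22]
[ 0.74299214  3.94101692 -0.03470214]
```

View pics/s6.png

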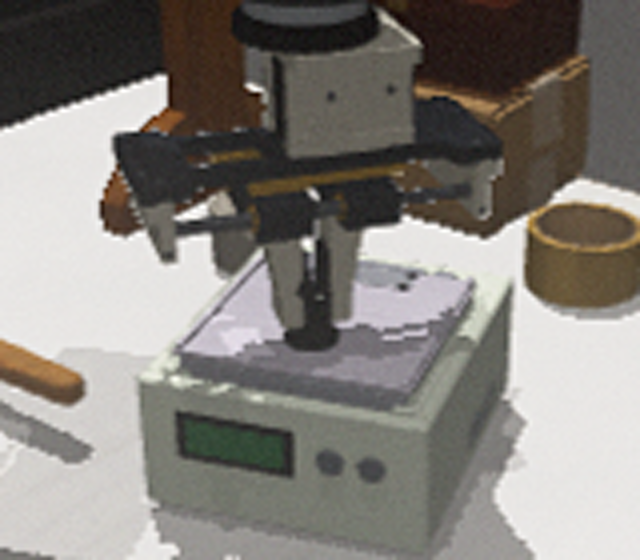

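>>> servo_tool(
  steps=[
    [0, 0.1, 0.15, -0.03, 6],
    [0, 0, 0, 0, 6],
    [0, 0, 0, 0, 0],
  ],
)

```text
time_s: 17.48
tcp_pos: [0.5277, 0.0216, 0.1139]
eef_rot: [-179.8, 0.3, -134.3]
contact_force: [-3.3, -0.1, 13.1]
gripper_width: 0.0087
```

>>> servo_tool(
  steps=[
    [0, 0.1, 0.05, 0, 6],
    [0, 0, 0, 0, 6],
    [0, 0, 0, 0, 0],
  ],
)

```text
time_s: 17.85
tcp_pos: [0.5275, 0.0217, 0.1139]
eef_rot: [-179.9, 0.4, -146.3]
contact_force: [-0.4, 2.0, 10.3]
gripper_width: 0.0091
```

>>> servo_tool(
  steps=[
    [0, 0.05, 0, 0, 6],
    [0, 0, 0, 0, 6],
    [0, 0, 0, 0, 0],
  ],
)

```text
time_s: 18.23
tcp_pos: [0.5274, 0.0219, 0.1139]
eef_rot: [-180.0, 0.4, -158.3]
contact_force: [-1.0, 3.6, 9.9]
gripper_width: 0.0088
```

>>> servo_tool(
  steps=[
    [0, 0, 0, -0.1, 0],
    [0, 0, 0, 0, 0],
    [3, 0, 0, 0, 0],
    [4, 0, 0, 0, 0],
    [4, 0, 0, 0, 0],
  ],
)

```text
time_s: 18.85
tcp_pos: [0.5236, 0.02, 0.1125]
eef_rot: [-180.0, -0.0, -158.3]
contact_force: [-0.8, 0.6, -0.2]
gripper_width: 0.0336
```

>>> servo_tool(
  steps=[
    [4, 0, 0, -1, 0],
    [4, 0, 0, -2, 0],
    [4, 0, 0, -4, 0],
    [4, 0, 0, -4, 0],
    [4, -3, 0, -1, 0],
    [4, -4, 0, 0, 0],
    [4, -3, 0, 0, 0],
    [4, 0, 0, 0, 0],
  ],
)

```text
time_s: 19.85
tcp_pos: [0.6179, 0.0578, 0.2324]
eef_rot: [-180.0, -0.0, -158.2]
contact_force: [-0.8, -0.4, -0.9]
gripper_width: 0.0401
```

```bash
python3 - <<'E'
from d import *
to([0,0,0]); s=r.get_state()
a=r.capture("scene")[120:260,210:370,::-1]
cv2.imwrite("pics/s7.png",cv2.resize(a,None,fx=4,fy=4,interpolation=2))
w=r.capture("wrist")[:,:,::-1].copy();draw(w,lambda X:wproj(X,s),p,.02,1); cv2.imwrite("pics/w7.png",w)
E
```

```text
t 19.85 tcp [0.6179 0.0578 0.2324] rot [-1.7999e+02 -4.0000e-02 -1.5824e+02] F [-0.8 -0.4 -0.9] w 0.0401
delta tool cm [59.52 17.55 23.28]
```

View pics/s7.png

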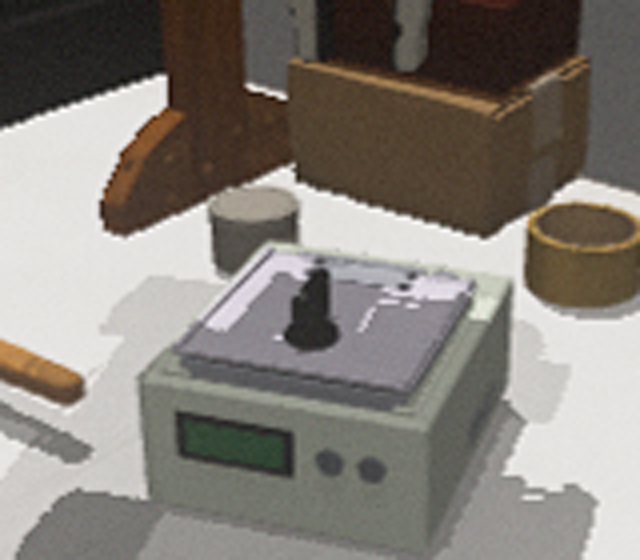

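View pics/w7.png

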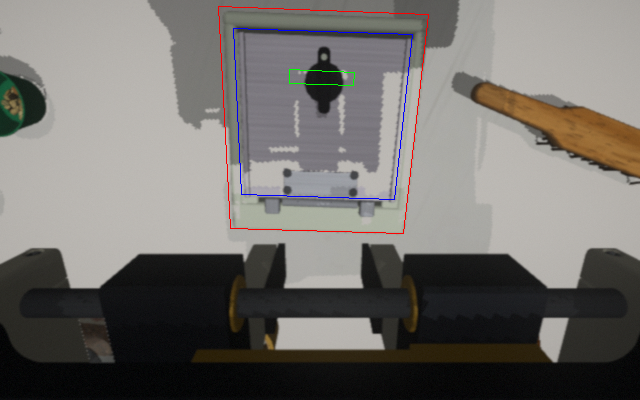

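Wing and hatch look locked: the wing lies along the meter's x at (323,78), square to its unlocked outline. The free edge sits low on the frame with the gripper well clear. The brush, cup and tin appear unmoved.

```bash
python3 -c "
from plant import r
print(r.close_job())"
```

```text
the job is handed in; nothing more can be done
None
```

I closed and locked the hatch and handed the job in at about 20 s of the 56 s allowed. `close_job()` gives no verdict, so the result is unconfirmed.

**What I did**
- **Closing:** I pushed the hatch down beside the knob until it rested on its seal, at about 4.7 N.
- **Pressing:** I gripped the wing and pressed until I felt the hard stop. That reading briefly reached 26.3 N at the wrist, against a limit of about 28 N on the knob, so I eased back to about 18 N straight away.
- **Locking:** I turned the knob about 80° clockwise, from roughly 0.14 to 1.54 rad, with the hatch held pressed at 10–22 N. I then let go and backed away.

**Last checks**
- In the scene and wrist pictures the hatch sits low on the frame with nothing touching it, and the wing lies along the meter's x.
- The TCP height stayed at the hard-stop level (0.1138–0.1139 m) through the whole turn, so the tongue went under without striking the edge.
- The brush, tin and green cup looked unmoved.
- I judged the final hatch angle by eye and did not measure it. The knob angle is worked out from how far the tool turned.

No check failed or disagreed. The initial pose fit was off by up to about 3 px. At the knob itself it agreed to about 1 mm, but the wing stood about 8° off its nominal unlocked position, which I allowed for.

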